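Clear the canister off the hotplate

ROBOT

A 7-joint arm with a two-finger parallel gripper is mounted at the origin on the work surface. World frame = base frame: x ahead of the robot, y to its left, z up, the work surface at z = 0. Lengths are in m, angles in degrees, forces in N, time in s.
With the tool pointing down it reaches from about 0.425 to 0.825 m from the base axis. Payload 3.6 kg.
Tool frame: the origin (TCP) lies between the finger pads; the fingertips stand 11 mm ahead of it and the grasp point (between the pads) lies 8 mm behind it (robot.nose_length is the z of the fingertips in the tool frame, in m); z points along the fingers, x is the direction in which the jaws open and shut, and the axes are right-handed (so a half turn about z gives the same grasp; the last joint's range is limited). The gripper opens to 93 mm and grips with 3 to 60 N. Pads are 15 mm wide; open, the fingers measure 128 mm over their backs; the gripper's body (75 mm by 188 mm) begins 65 mm behind the grasp point.
Start: joints at [-69.528, 35.231, -0.722, 81.555, 0.464, 63.22, -2.315], TCP at [0.243, 0.603, 0.23] pointing down, gripper open.
Joint ranges: [-178.69, 178.69], [-17.37, 117.87], [-77.05, 75.6], [15.02, 138.74], [-78.02, 258.01], [0.78, 113.62], [-162.83, 162.83]. Speed limits (degrees/s): [159.86, 159.86, 180, 180, 180, 180, 180].

INTERFACE

Orientations are given as a 3x3 rotation matrix whose columns are the frame's x, y, z axes.
In Python, from bench import robot, move_gripper, kinematics, imaging, finish_job, read_t, read_q, read_joint_vel, read_joint_efforts, read_ee_pos, read_eef_rot, read_force, read_torque, read_gripper_width gives the robot as it stands. Calls block until the motion is done:
- robot.move_to(position, orientation): joint-space move of the TCP to a pose.
- robot.move_l(position, attitude=None, vel=0.15, max_force=None): straight line of the TCP; attitude=None keeps the orientation; vel is the mean speed in m/s. With max_force (N) it stops when the force on the tool has changed by that much, and returns True; else False.
- robot.movej(angles): joint-space move.
- move_gripper(opening, newtons=None): finger opening in m; newtons is the grip in N (None keeps the last); returns when the fingers have stopped.
- robot.hold(seconds).
- kinematics.solve_ik(position, orientation): joint angles nearest the present ones, or None.
- imaging.get_image(name): name is "scene" or "top" or "wrist"; returns (picture, depth): 480x640x3 uint8, red, green, blue; 480x640 float32, m along the optical axis (not along the pixel's ray), 0 where there is no reading.
- imaging.camera_info(name): a dict with "fx", "fy", "cx", "cy" (pixels), "R" (3x3) and "t" (3): a world point X has camera coordinates R X + t; the wrist camera has in their place "tool_from_camera" (4x4, takes a point from camera to tool coordinates, whose origin is the TCP and whose axes are the tool frame's). Camera axes: x right, y down, z forward; pixel columns grow to the right and rows downward; lengths in m; the calibration is good to about 2 mm. A picture is of the moment at which its call begins: read the wrist's pose just before it. camera_info takes no time and is no camera call.
A pose or a line that the arm cannot do raises robot.Unreachable and nothing moves.
- finish_job(): hands the job in, once; it reports no verdict.
Readings, each from a call of its own:
- read_t(): time.
- read_q(): joint angles.
- read_joint_vel(): joint speeds.
- read_joint_efforts(): joint torques, N m.
- read_ee_pos(): TCP position.
- read_eef_rot(): TCP orientation.
- read_force(): force on the tool from outside, world axes, zero at the start.
- read_torque(): the same for the moment, N m.
- read_gripper_width(): finger opening in m.
Only numpy, scipy, OpenCV 4.12 (cv2) and the standard library are available. Lean on these libraries where they do the work, as an engineer would, in place of code of your own. Each camera call takes 0.05 s, during which the arm holds its last target.

TASK

Switch the hotplate off by turning its lever all the way to the off stop, then lift the canister by its handle clear of the studs, draw it out from under the wire shelf without knocking the shelf, and set it down gently, upright, in the middle of the round cork mat (not the square one). Keep the canister upright all the way, leave the other things where they are, and let go.

Things in the scene. Friction and masses are not known exactly. Their poses are not given: they have to be found in the camera images.
- station: hotplate unit, fixed. Origin: on the bench under the plate's centre; x away from the robot, y left, z up. Plate 160 x 160, top 60 above the bench; four steel studs 12 dia, 10 high, on it at x, y = +-47 around the canister. In front (x -180 to -80) a grey console 160 wide, 30 high, with the switch lever. Behind, two posts 14 dia (x 105, y +-100) carry the wire shelf.
- shelf: wire shelf over the hotplate's back half, fixed; origin and axes as the hotplate. Rods up to 10 thick, centres 365 above the bench, x -25 (front edge) to 115, y -100 to 100. It is 145 above the canister's handle, so a gripper cannot come straight down on the handle but must lean back towards the robot, about 30 degrees, fingers pointing away from the robot and down.
- shelf_edge (a point): middle of the shelf's front rod, on the rod's axis, 365 above the bench; axes as the hotplate
- switch (a joint): angle of the hotplate's switch lever about its vertical pivot. 0 = off, at the stop: lever points along the hotplate's -y (to the right, seen from the robot). 1.57 = on: lever points along the hotplate's -x, towards the robot. Starts at 1.0 to 1.5. Turns with light friction (about 2 N at the grip) and stays where it is left.
- switch_pivot (a point): point on the lever's pivot axis, 34 above the bench (underside of the lever's hub, which is 32 dia and 30 high), 130 in front of the plate's centre; axes as the hotplate
- switch_grip (a point): point on the top edge of the lever's black arm, 64 above the bench and 50 from the pivot. The arm is 14 thick, stands from 40 to 64 above the bench and reaches 75 from the pivot; the point's -y axis points outward along the arm.
- canister: round lidded metal canister, 104 dia (lid 108, foot 72), lid top 104 high, 162 high with handle, 0.36 to 0.58 kg. Origin: centre of its underside; z up. Stands on the hotplate, underside 60 above the bench. Its fixed arched handle runs along its x axis over the lid; its -x points roughly to the robot.
- canister_grip (a point): centre of the handle's straight black grip bar, 153 above the canister's underside, over its axis. Bar 94 long along x, 14 wide along y, 18 tall; 40 clear beneath it to the lid; steel legs 8 x 12 at x = +-43.
- mat: round cork mat, 170 dia, 8 thick, fixed flat on the bench to the left or right of the hotplate. Origin: centre of its underside (on the bench).
- tile: square cork mat, 150 x 150, 8 thick, fixed, on the other side of the hotplate; not the place for the canister. Origin: centre of its underside.
- bottle: white plastic bottle, 68 dia x 120 high; bystander, loose, to be left alone. Origin: on its underside
- jar: amber glass jar, 72 dia x 100 high; bystander, loose, to be left alone. Origin: on its underside
- dish: shallow white bowl, 96 dia x 28 high; bystander, loose, to be left alone. Origin: on its underside
- beaker: clear glass beaker, 72 dia x 95 high; bystander, loose, to be left alone. Origin: on its underside
- spatula: steel spatula lying flat, 180 long; bystander, loose, to be left alone. Origin: on its underside
- pot: white ceramic mug, 90 dia x 70 high; bystander, loose, to be left alone. Origin: on its underside
- flask: tall white plastic bottle with white cap, 64 dia x 160 high; bystander, loose, to be left alone. Origin: on its underside
Not all that is in view belongs to the job. What is shaped like the canister but blue or red is not meant.

How it is judged:
By the outcome, as a careful person would: the job done as asked, in the order asked, and still so for the second after the job is handed in, with the robot touching nothing.
It also fails if it takes over 64 s, if anything falls off the work surface, if the arm or the gripper's body presses on something with over 40 N, if the wrist force passes 120 N, or if a joint passes its speed limit or range.

## Working session

There is one attempt and no reset: what is moved stays moved. The work goes in short steps, each a Python script; the robot and the scene stay as the last script left them, time stands still between calls to the robot, and variables do not carry over. Pictures are saved under pics/ and viewed, and the job is handed in when it is done.

```bash
mkdir -p pics; ls; python3 - <<'E'
from bench import *
import cv2,numpy as np
for n in("scene","top"):
    p,d=imaging.get_image(n); cv2.imwrite(f"pics/{n}0.png",p[:,:,::-1]); np.save(f"{n}0.npy",d); print(n,imaging.camera_info(n))
print(read_t(), robot.nose_length, imaging.camera_info("wrist"))
E
```

```text
pics
scene {'fx': 514.6144607907299, 'fy': 514.6144607907299, 'cx': 318.7422501319688, 'cy': 240.81735249691002, 'R': array([[ 0.77172451,  0.63588324, -0.00968449],
       [ 0.48898831, -0.60304777, -0.63025695],
       [-0.40661004,  0.48164913, -0.77632621]]), 't': array([-0.39304614, -0.10975575,  2.17786977])}
top {'fx': 517.3259242862366, 'fy': 517.3259242862366, 'cx': 321.3439389735534, 'cy': 230.1331601091394, 'R': array([[-0.02641518, -0.99965005,  0.00141632],
       [-0.98047858,  0.02563238, -0.19494801],
       [ 0.19484349, -0.00653826, -0.98081255]]), 't': array([-0.01217361,  0.52649507,  1.87653452])}
0.1 0.011 {'fx': 409.78541496564446, 'fy': 409.78541496564446, 'cx': 314.7129653006412, 'cy': 237.3811087806424, 'tool_from_camera': array([[ 9.99999962e-01,  7.10761136e-05,  2.65167253e-04,
         5.10884783e-04],
       [-1.40273503e-04,  9.62583042e-01,  2.70986841e-01,
        -7.49688581e-02],
       [-2.35984809e-04, -2.70986868e-01,  9.62583015e-01,
        -1.55368921e-01],
       [ 0.00000000e+00,  0.00000000e+00,  0.00000000e+00,
         1.00000000e+00]])}
```

View pics/scene0.png

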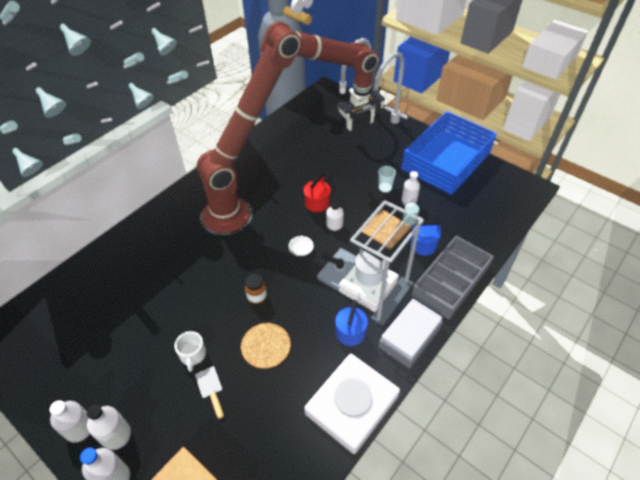

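View pics/top0.png

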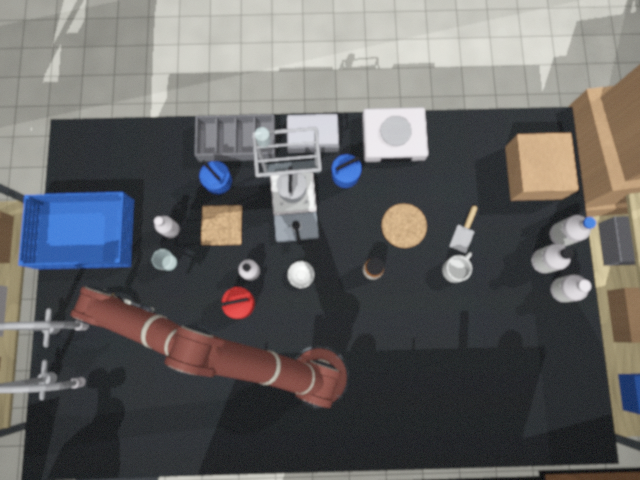

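```bash
cat > h.py <<'E'
from bench import *
import cv2,numpy as np
np.set_printoptions(precision=4,suppress=True)
def unproj(n,u,v,z):
    c=imaging.camera_info(n);R,t=c["R"],c["t"]
    r=R.T@np.array([(u-c["cx"])/c["fx"],(v-c["cy"])/c["fy"],1]);o=-R.T@t
    return o+r*(z-o[2])/r[2]
def proj(n,X):
    c=imaging.camera_info(n);p=c["R"]@np.array(X)+c["t"]
    return np.array([c["fx"]*p[0]/p[2]+c["cx"],c["fy"]*p[1]/p[2]+c["cy"]])
def wcam(pos,rot):
    T=np.eye(4);T[:3,:3]=rot;T[:3,3]=pos
    return T@imaging.camera_info("wrist")["tool_from_camera"]
def wunproj(T,u,v,z):
    c=imaging.camera_info("wrist")
    r=T[:3,:3]@np.array([(u-c["cx"])/c["fx"],(v-c["cy"])/c["fy"],1]);o=T[:3,3]
    return o+r*(z-o[2])/r[2]
def wproj(T,X):
    c=imaging.camera_info("wrist");p=T[:3,:3].T@(np.array(X)-T[:3,3])
    return np.array([c["fx"]*p[0]/p[2]+c["cx"],c["fy"]*p[1]/p[2]+c["cy"]])
def crop(src,dst,x0,y0,x1,y1,s):
    im=cv2.imread(src)[y0:y1,x0:x1];cv2.imwrite(dst,cv2.resize(im,None,fx=s,fy=s,interpolation=cv2.INTER_CUBIC))
E
python3 - <<'E'
from h import *
crop("pics/top0.png","pics/t0c.png",190,110,350,250,5)
crop("pics/scene0.png","pics/s0c.png",310,190,450,330,5)
for n,u,v,z in [("plate",295,190,.06),("mat",404,226,.008),("tile",222,225,.008),("lever",296,226,.064)]:
    print(n,unproj("top",u,v,z))
E
```

```text
plate [0.6811 0.0692 0.06  ]
mat [ 0.5425 -0.3424  0.008 ]
tile [0.5646 0.3526 0.008 ]
lever [0.5417 0.0676 0.064 ]
```

View pics/t0c.png

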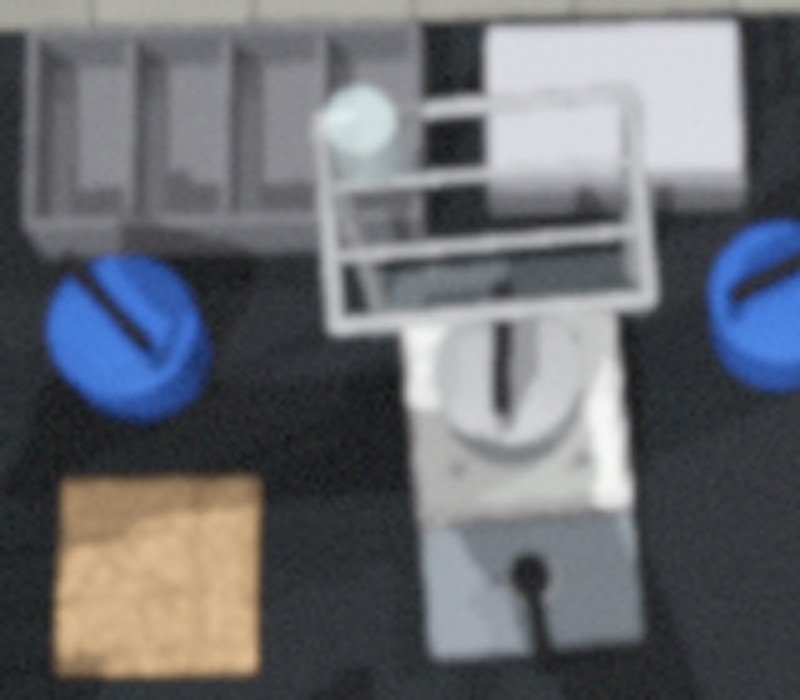

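View pics/s0c.png

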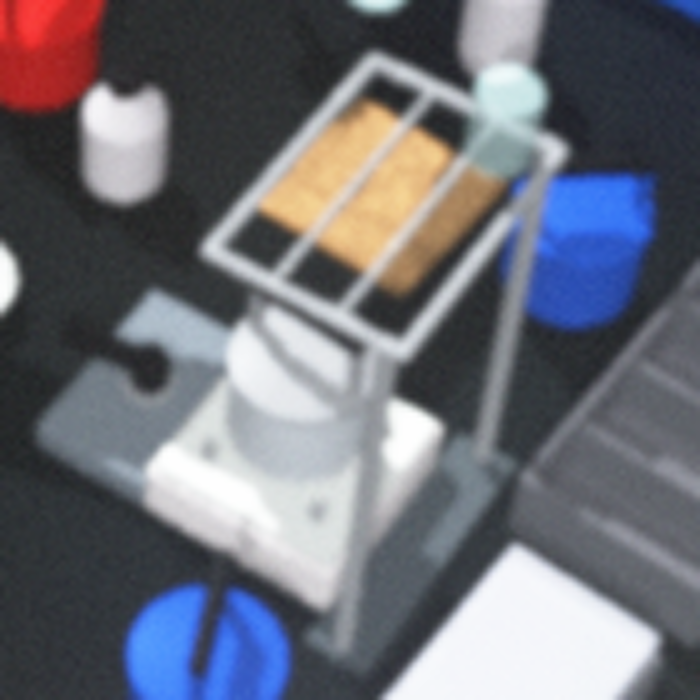

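```bash
python3 - <<'E'
from h import *
def c(n,u,v,z): print(n,unproj("top",190+u/5,110+v/5,z))
for a in [("conFL",430,660,.03),("conFR",643,640,.03),("plFL",420,522,.06),("plFR",632,505,.06),("shL",333,328,.365),("shR",655,300,.365),("hub",530,573,.064),("lever end",542,655,.064),("h_near",503,415,.222)]: c(*a)
for n,u,v,z in [("jar",373,266,.1),("dish",300,275,.028),("blueR",346,165,.16),("mug",458,267,.07)]: print(n,unproj("top",u,v,z))
R=np.array([[0,1,0],[1,0,0],[0,0,-1.]])
for s in(1,-1):
    for p in [(.44,.07,.30),(.5,.08,.2)]:
        q=kinematics.solve_ik(p,R@np.diag([s,s,1])); print(s,p,q)
print(read_eef_rot())
E
```

```text
conFL [0.4894 0.1452 0.03  ]
conFR [ 0.5005 -0.015   0.03  ]
plFL [0.5889 0.1492 0.06  ]
plFR [ 0.5978 -0.0094  0.06  ]
shL [0.6457 0.177  0.365 ]
shR [ 0.6589 -0.028   0.365 ]
hub [0.547  0.0675 0.064 ]
lever end [0.4849 0.0597 0.064 ]
h_near [0.6252 0.0774 0.222 ]
jar [ 0.3806 -0.2073  0.1   ]
dish [0.3631 0.0575 0.028 ]
blueR [ 0.7415 -0.1205  0.16  ]
mug [ 0.3725 -0.5197  0.07  ]
1 (0.44, 0.07, 0.3) [-18.0608  12.7896   7.7701 107.1125  -1.976   60.2261  80.5004]
1 (0.5, 0.08, 0.2) [-11.8133  24.5593   0.3557 107.3151  -0.1985  48.1262  78.6427]
-1 (0.44, 0.07, 0.3) [-48.9469  16.8329  48.9869 107.8739 -14.374   61.6646 -84.2707]
-1 (0.5, 0.08, 0.2) [-39.1915  29.3398  41.5331 108.1167 -24.4528  51.7076 -75.7813]
[[ 0.3743  0.9273 -0.0008]
 [ 0.9273 -0.3743 -0.0021]
 [-0.0023  0.     -1.    ]]
```

```bash
python3 - <<'E'
from h import *
R=np.array([[0,1,0],[1,0,0],[0,0,-1.]])
t=read_t()
robot.move_to((.44,.07,.30),R)
p=read_ee_pos();r=read_eef_rot()
im,d=imaging.get_image("wrist")
np.savez("w1.npz",p=p,r=r,d=d)
cv2.imwrite("pics/w1.png",im[:,:,::-1]); print(t,read_t(),p)
E
```

```text
0.1 2.2083 [0.4401 0.071  0.2999]
```

View pics/w1.png

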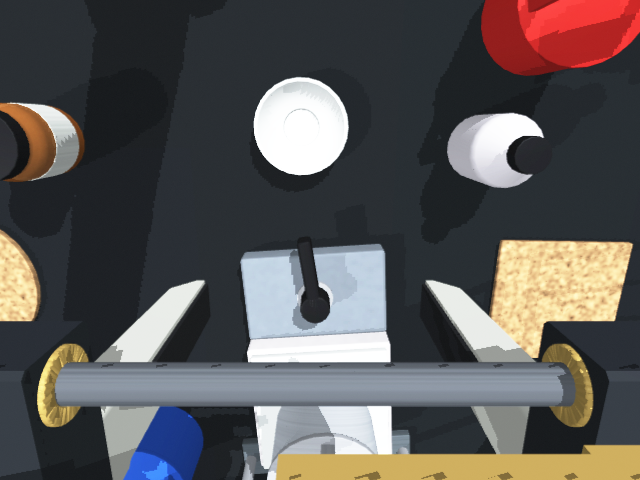

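```bash
python3 - <<'E'
from h import *
crop("pics/w1.png","pics/w1c.png",230,220,400,360,4.5)
E
```

```text
(no output)
```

View pics/w1c.png

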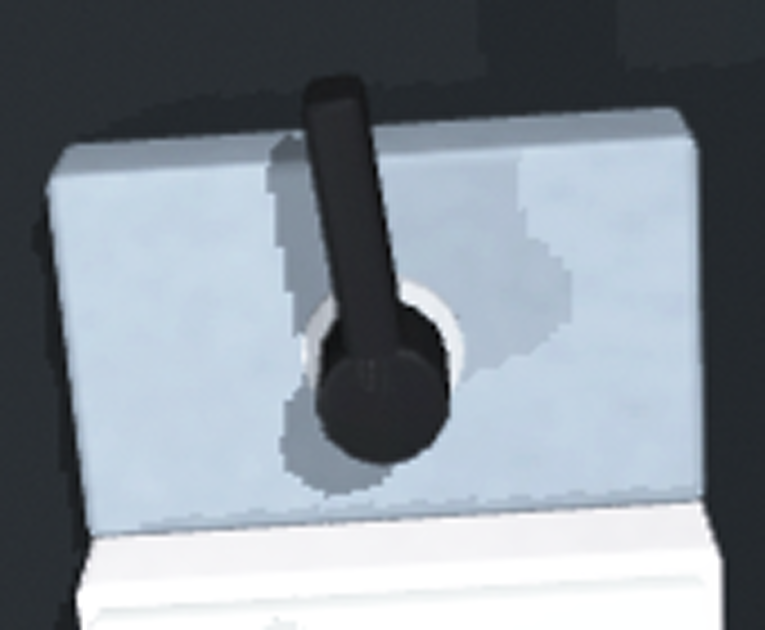

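```bash
python3 - <<'E'
from h import *
w=np.load("w1.npz");T=wcam(w["p"],w["r"])
def c(n,u,v,z): print(n,wunproj(T,230+u/4.5,220+v/4.5,z))
# hub top centre, tip of arm top, console corners
for a in [("hub",384,405,.064),("tip",337,96,.064),("conFR",58,180,.03),("conFL",690,140,.03),("plFR",83,605,.06),("plFL",716,565,.06),("rear conR",95,535,.03),("rear conL",704,498,.03)]:c(*a)
print(wunproj(T,315,303,.064))
import math
R=np.array([[0,1,0],[1,0,0],[0,0,-1.]])
for p in [(.46,.11,.15),(.46,.11,.045),(.54,.0,.045),(.53,.02,.1)]: print(kinematics.solve_ik(p,R))
E
```

```text
hub [0.5542 0.0724 0.064 ]
tip [0.4796 0.0618 0.064 ]
conFR [ 0.5109 -0.007   0.03  ]
conFL [0.5004 0.1463 0.03  ]
plFR [ 0.6092 -0.0004  0.06  ]
plFL [0.5981 0.1523 0.06  ]
rear conR [ 0.6074 -0.0019  0.03  ]
rear conL [0.5966 0.1544 0.03  ]
[0.5463 0.072  0.064 ]
[-20.0627  26.1537   5.5932 115.7614  -3.9782  38.2601  78.0866]
[-18.5774  36.8527   3.6637 120.6969  -5.7215  22.608   79.6401]
[ -6.7736  40.3951   6.8931 110.2394  -8.9832  29.875   96.292 ]
[ -9.6161  34.7007   7.7193 109.7549  -7.4713  36.0202  92.7974]
```

```bash
cat > lev.py <<'E'
from h import *
psi=np.radians(3.9); S=np.array([[np.cos(psi),-np.sin(psi)],[np.sin(psi),np.cos(psi)]])
Rt=np.eye(3);Rt[:2,:2]=S; Rt=Rt@np.array([[0,1,0],[1,0,0],[0,0,-1.]])
P=np.array([.5535,.0722])
def pos(deg,z,r=.052):
    f=np.radians(deg); a=np.array([-np.cos(f),-np.sin(f)]); n=np.array([np.sin(f),-np.cos(f)])
    h=.0175*abs(n[1])+.0075*abs(n[0])
    return np.r_[P+S@(a*r-n*(.007+h)),z]
E
python3 - <<'E'
from lev import *
move_gripper(0.0,20)
robot.move_to(pos(-13,.13),Rt)
print(robot.move_l(pos(-13,.048),vel=.12,max_force=8),read_ee_pos(),read_force(),read_gripper_width())
for a in (5,20,35,50,65,80):
    print(a,robot.move_l(pos(a,.048),vel=.12,max_force=15),read_force())
print(robot.move_l(pos(100,.048),vel=.05,max_force=10),read_ee_pos(),pos(90,.048),read_force(),read_t())
im,d=imaging.get_image("wrist");cv2.imwrite("pics/w2.png",im[:,:,::-1])
E
```

```text
False [0.5069 0.1059 0.0489] [-0.7893  0.4904  0.1447] 0.0005454319359797591
5 False [-0.3785 -0.2763 -0.3601]
20 False [ 0.3281  0.2797 -0.4367]
35 False [-0.5716 -0.3928 -0.1494]
50 False [ 0.0119  0.3856 -0.1846]
65 False [ 0.5311 -0.1572  0.3547]
80 False [-0.0394  0.4889  0.0232]
True [0.5407 0.0198 0.0469] [0.5426 0.0193 0.048 ] [-0.0996  0.4639 -0.2825] 7.3417
```

View pics/w2.png

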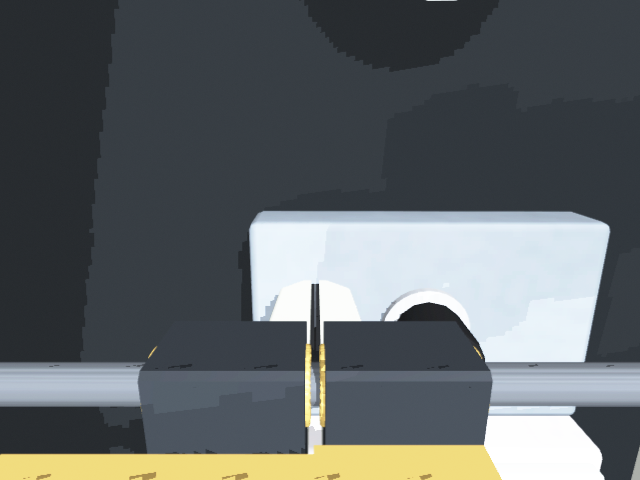

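```bash
python3 - <<'E'
from lev import *
p=read_ee_pos(); d=np.r_[S@[1,0],0]
p[2]=.048
print(robot.move_l(p+.02*d,vel=.04,max_force=16),read_ee_pos(),read_force())
print(robot.move_l(read_ee_pos()-.03*d,vel=.12))
q=read_ee_pos();q[2]=.22
robot.move_l(q,vel=.2)
robot.move_to((.42,.07,.30),Rt)
p=read_ee_pos();r=read_eef_rot()
im,dd=imaging.get_image("wrist");cv2.imwrite("pics/w3.png",im[:,:,::-1]);np.savez("w3.npz",p=p,r=r,d=dd)
crop("pics/w3.png","pics/w3c.png",230,220,400,360,4.5)
print(read_t())
E
```

```text
True [0.5405 0.0199 0.0461] [ 0.4836  0.8663 -0.2006]
False
9.775
```

View pics/w3c.png

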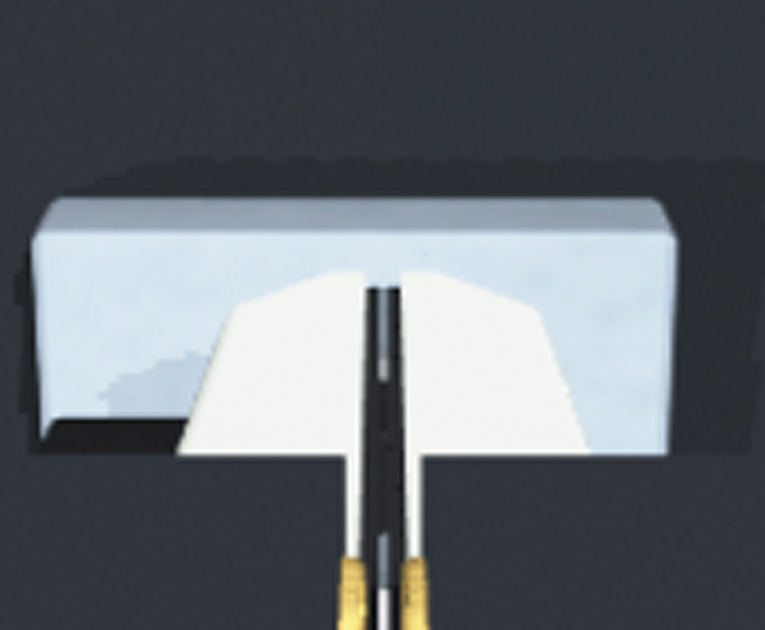

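```bash
cat >> lev.py <<'E'
def lean(deg,yaw):
    l=np.radians(deg);c,s=np.cos(yaw),np.sin(yaw)
    z=np.array([np.sin(l)*c,np.sin(l)*s,-np.cos(l)]);x=np.array([-s,c,0.])
    return np.column_stack([x,np.cross(z,x),z])
E
python3 - <<'E'
from lev import *
R=lean(40,psi); G=np.array([.681,.079,.213]); off=.008
tgt=G+R[:,2]*(off-.13)
print(tgt,kinematics.solve_ik(tgt,R),kinematics.solve_ik(G,R))
move_gripper(.085)
robot.move_to(tgt,R)
p=read_ee_pos();r=read_eef_rot()
im,dd=imaging.get_image("wrist");cv2.imwrite("pics/w4.png",im[:,:,::-1]);np.savez("w4.npz",p=p,r=r,d=dd)
im,dd=imaging.get_image("scene");cv2.imwrite("pics/s4.png",im[:,:,::-1])
print(read_t(),p,read_q())
E
```

```text
[0.6028 0.0737 0.3065] [-20.1608  13.9327  10.809  118.1373  11.5807   8.5608  72.4653] [ 19.0261  34.1669 -44.1296 113.0856  96.2015  27.6199  -3.1748]
12.1083 [0.6025 0.0736 0.3063] [-20.1479  13.9126  10.7928 118.1087  11.5665   8.6227  72.4745]
```

View pics/w4.png

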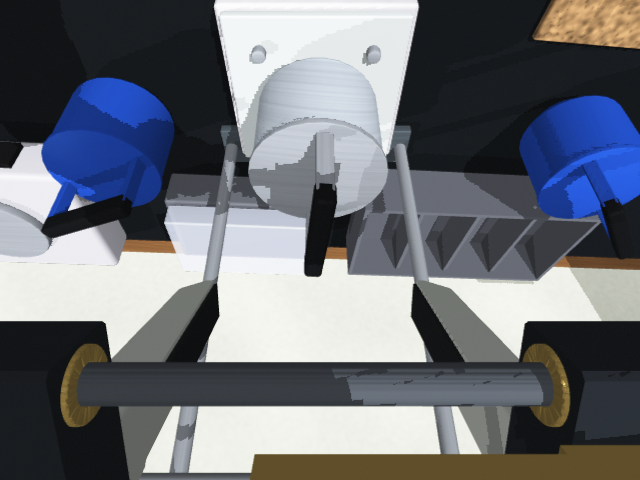

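View pics/s4.png

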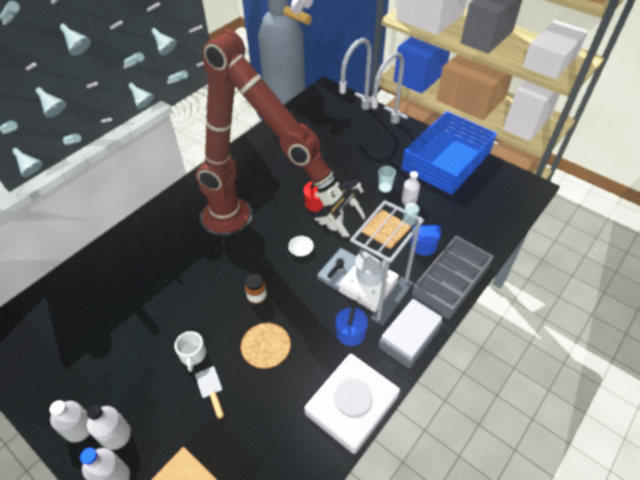

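```bash
python3 - <<'E'
from h import *
crop("pics/w4.png","pics/w4c.png",220,50,420,290,2.5*1.0)
E
```

```text
(no output)
```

View pics/w4c.png

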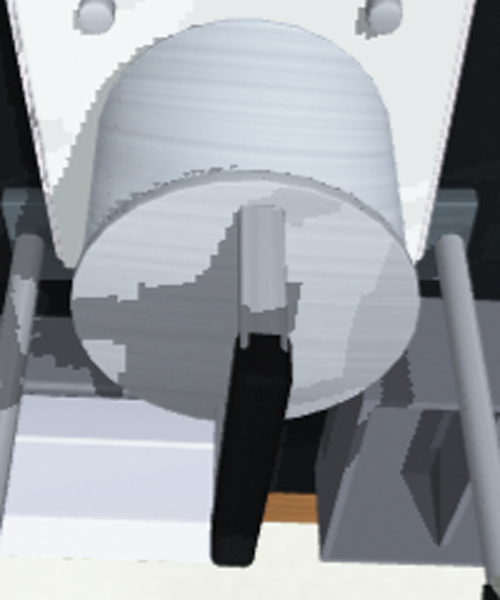

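```bash
python3 - <<'E'
from h import *
w=np.load("w4.npz");T=wcam(w["p"],w["r"]);d=w["d"]
def c(n,u,v,z): X=wunproj(T,220+u/2.5,50+v/2.5,z);print(n,X);return X
a=c("near",263,377,.222);b=c("far",232,560,.222);print((a+b)/2,np.degrees(np.arctan2(b[1]-a[1],b[0]-a[0])),np.linalg.norm(b-a))
pts=np.array([c("l",72,303,.164),c("r",420,295,.164),c("t",246,172,.164)])
# circle through 3 pts
A=np.c_[2*pts[:,:2],np.ones(3)];s=np.linalg.solve(A,(pts[:,:2]**2).sum(1));print("lid",s[:2],np.sqrt(s[2]+s[:2]@s[:2]))
print(c("st1",97,15,.07),c("st2",385,15,.07))
# depth-based check: bar top
ci=imaging.camera_info("wrist")
v,u=np.mgrid[0:480,0:640];P=np.stack([(u-ci["cx"])/ci["fx"]*d,(v-ci["cy"])/ci["fy"]*d,d],-1)@T[:3,:3].T+T[:3,3]
m=(d>0)&(abs(P[...,2]-.222)<.006)&(abs(P[...,0]-.68)<.08)&(abs(P[...,1]-.08)<.03)
q=P[m];print(len(q),q.min(0),q.max(0),q.mean(0)); k=np.polyfit(q[:,0],q[:,1],1);print(np.degrees(np.arctan(k[0])))
m=(d>0)&(abs(P[...,2]-.164)<.006)&(np.hypot(P[...,0]-.68,P[...,1]-.08)<.08);q=P[m];print(len(q),q.min(0),q.max(0),np.median(q[:,2]))
E
```

```text
near [0.634  0.0824 0.222 ]
far [0.723  0.0807 0.222 ]
[0.6785 0.0816 0.222 ] -1.0684708898311093 0.0890356812360779
l [0.6736 0.0296 0.164 ]
r [0.6632 0.1325 0.164 ]
t [0.6215 0.0777 0.164 ]
lid [0.6733 0.0815] 0.05195176495061961
st1 [0.6392 0.0313 0.07  ]
st2 [0.6328 0.124  0.07  ]
[0.6392 0.0313 0.07  ] [0.6328 0.124  0.07  ]
1728 [0.6339 0.0735 0.216 ] [0.7266 0.0897 0.2236] [0.6705 0.0813 0.2216]
-1.5730758574614303
9075 [0.6269 0.028  0.158 ] [0.7341 0.1351 0.17  ] 0.1623149293425887
```

```bash
python3 - <<'E'
from lev import *
yaw=np.radians(-1.3);G=np.array([.680,.0815,.213])
def k(p,l,y=yaw):
    R=lean(l,y);q=kinematics.solve_ik(np.array(p)+R[:,2]*.008,R);return None if q is None else np.round(q,0)
for l in(30,34,38):
    print(l)
    for n,p in [("pre",G-lean(l,yaw)[:,2]*.12),("half",G-lean(l,yaw)[:,2]*.06),("G",G),("lift",G+[0,0,.022]),("b",(.6,.08,.235)),("back",(.53,.07,.26)),("back2",(.53,.07,.33))]: print(n,k(p,l))
    for dy in(-30,-20,-40): print(dy,k((.54,-.34,.161),l,np.radians(dy)),k((.54,-.34,.28),l,np.radians(dy)))
E
```

```text
30
pre [-20.  18.   9. 106.   8.  28.  71.]
half [-18.  24.   9. 106.   8.  21.  71.]
G [-17.  30.   8. 105.   7.  16.  71.]
lift [-17.  28.   8. 104.   7.  19.  72.]
b [-22.  22.  12. 116.   9.  14.  69.]
back [-28.  14.  17. 123.  11.  14.  67.]
back2 [-27.   8.  15. 116.  11.  27.  68.]
-30 [ 31.  31.  -1. 115.   4.   4.  86.] [ 30.  21.  -0. 107.  -0.  22.  91.]
-20 [ 43.  31. -14. 115.   7.   5.  96.] [ 42.  22. -12. 107.  -4.  23. 105.]
-40 [ 20.  31.  10. 115.  11.   5.  67.] [ 16.  21.  16. 108.  -1.  22.  80.]
34
pre [-25.  17.  15. 111.  10.  20.  68.]
half [-22.  23.  13. 110.   9.  14.  69.]
G [-20.  30.  11. 109.   9.   9.  69.]
lift [-19.  28.  11. 107.   9.  12.  70.]
b [-26.  22.  17. 119.  12.   7.  65.]
back [-34.  14.  24. 127.  15.   8.  62.]
back2 [-34.   8.  22. 120.  15.  21.  63.]
-30 [ 65.  41. -55. 118.  98.  33.   2.] [ 30.  20.   0. 111.  -1.  15.  92.]
-20 [ 63.  37. -44. 117.  95.  18.  13.] [ 45.  21. -15. 110.  -6.  16. 107.]
-40 [ 56.  37. -44. 118.  97.  33. -11.] [ 13.  21.  19. 111.  -1.  16.  80.]
38
pre [-31.  16.  21. 115.  13.  13.  64.]
half [-26.  23.  18. 114.  12.   7.  65.]
G [-23.  30.  16. 112.  12.   2.  65.]
lift [-23.  28.  15. 111.  11.   5.  66.]
b [ 24.  30. -55. 121.  92.  36.  -9.]
back [-41.  15.  32. 130.  68.   1.   8.]
back2 [-43.   7.  31. 123.  21.  15.  57.]
-30 [ 71.  47. -66. 121. 108.  43.  -4.] [ 33.  20.  -3. 114.   7.   8.  84.]
-20 [ 74.  48. -66. 120. 107.  35.   8.] [ 50.  21. -22. 113.   0.  10. 102.]
-40 [ 67.  48. -66. 120. 106.  52. -14.] [ 14.  20.  17. 114.  12.   9.  66.]
```

```bash
cat >> lev.py <<'E'
yaw=np.radians(-1.3);G=np.array([.680,.0815,.213]);L=31
E
python3 - <<'E'
from lev import *
R=lean(L,yaw);g=G+np.array([-.011*np.cos(yaw),-.011*np.sin(yaw),0])+R[:,2]*.008
move_gripper(.06)
robot.move_to(g-R[:,2]*.11,R)
print(robot.move_l(g,vel=.12,max_force=8),read_ee_pos(),g,read_force())
im,dd=imaging.get_image("wrist");cv2.imwrite("pics/w5.png",im[:,:,::-1])
im,dd=imaging.get_image("scene");cv2.imwrite("pics/s5.png",im[:,:,::-1])
crop("pics/s5.png","pics/s5c.png",300,160,440,320,3.5)
print(read_t(),read_q())
E
```

```text
False [0.6732 0.0817 0.2069] [0.6731 0.0817 0.2061] [ 0.2599 -0.2928  0.0802]
14.275 [-18.3981  28.8026   9.7096 107.7745   7.3387  13.4161  70.8825]
```

View pics/w5.png

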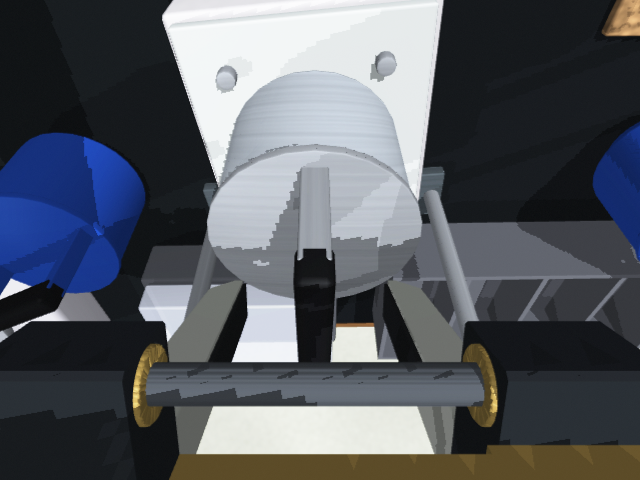

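View pics/s5c.png

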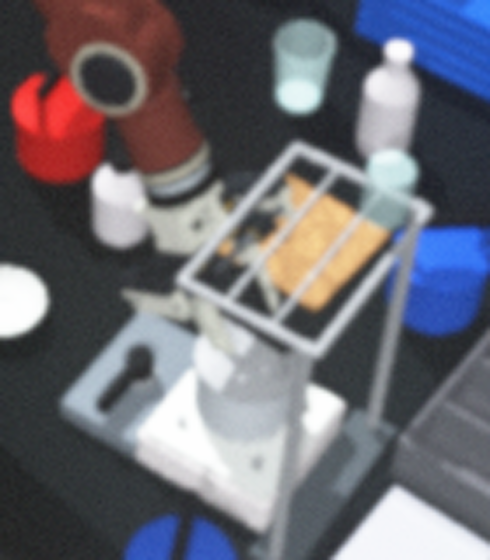

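```bash
python3 - <<'E'
from lev import *
print(move_gripper(.0,50),read_gripper_width(),read_force())
p0=read_ee_pos();b=np.r_[S@[-1,0],0]
p=p0+[0,0,.015];print(robot.move_l(p,vel=.06,max_force=20),read_ee_pos()-p0,read_force(),read_torque())
im,dd=imaging.get_image("wrist");cv2.imwrite("pics/w6.png",im[:,:,::-1])
print(read_gripper_width(),read_t())
E
```

```text
False 0.01337788767001123 [-0.2555 -0.3549  0.1356]
False [-0.0003 -0.      0.015 ] [-0.5939 -0.0249 -4.8767] [0.0192 1.1087 0.0068]
0.01371141817329307 15.5167
```

View pics/w6.png

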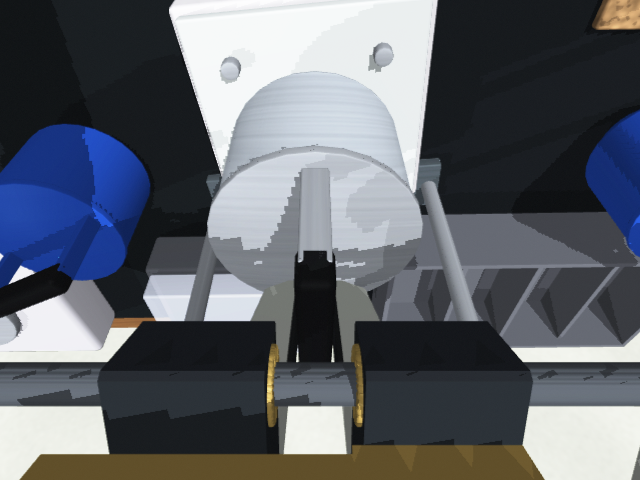

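```bash
python3 - <<'E'
from lev import *
p0=read_ee_pos();b=np.r_[S@[-1,0],0]
print(robot.move_l(p0+b*.06+[0,0,.004],vel=.1,max_force=15),read_force())
print(robot.move_l(p0+b*.15+[0,0,.05],vel=.12,max_force=15),read_force(),read_ee_pos(),read_t())
p=read_ee_pos();r=read_eef_rot()
im,dd=imaging.get_image("wrist");cv2.imwrite("pics/w7.png",im[:,:,::-1]);np.savez("w7.npz",p=p,r=r,d=dd)
im,dd=imaging.get_image("scene");cv2.imwrite("pics/s7.png",im[:,:,::-1])
im,dd=imaging.get_image("top");cv2.imwrite("pics/t7.png",im[:,:,::-1])
crop("pics/s7.png","pics/s7c.png",180,130,460,370,2.5)
crop("pics/t7.png","pics/t7c.png",190,160,440,290,3.2)
E
```

```text
False [ 0.9879  1.1068 -4.6003]
False [ 0.0653  0.3718 -5.3222] [0.5235 0.0714 0.2708] 17.2667
```

View pics/w7.png

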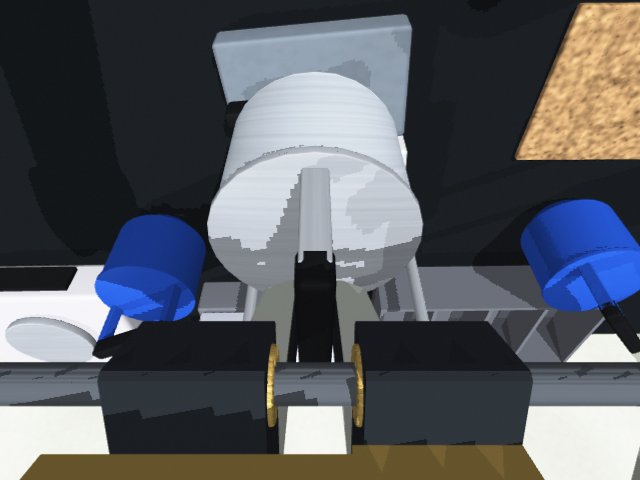

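View pics/s7c.png

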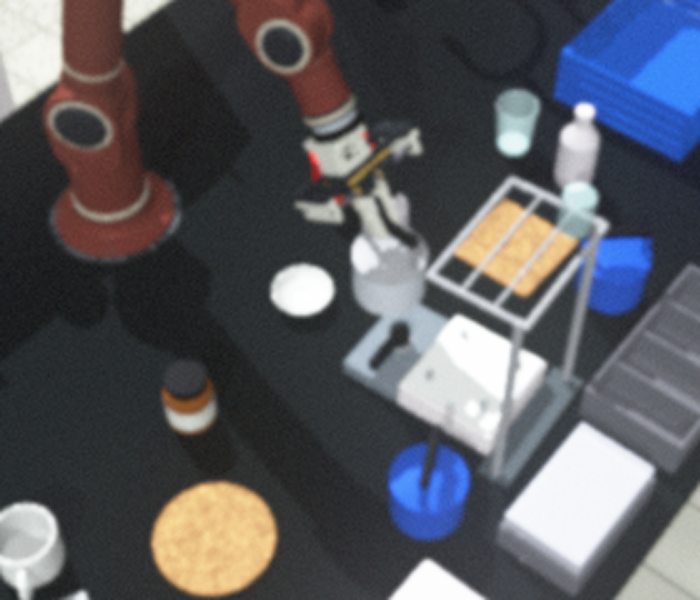

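View pics/t7c.png

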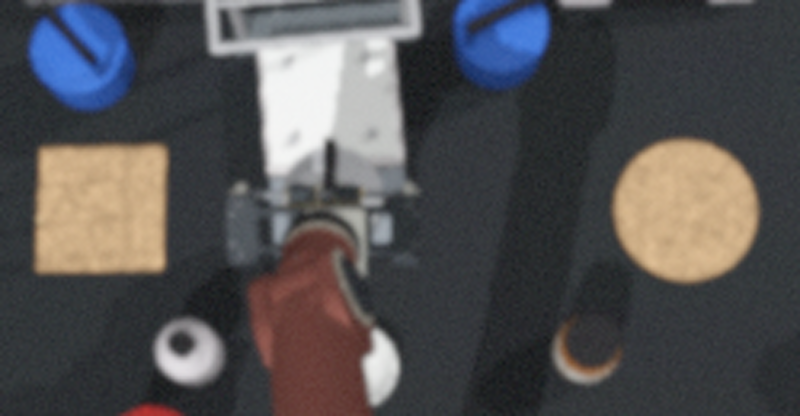

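```bash
python3 - <<'E'
from h import *
print("top",unproj("top",404.4,225.6,.008)); print("scene",unproj("scene",265.6,345.4,.008))
print("tile top",unproj("top",190+101.5/3.2,160+208/3.2,.008))
w=np.load("w1.npz");T=wcam(w["p"],w["r"])
for u,v in[(501,240),(632,242),(491,348)]: print("tile w",wunproj(T,u,v,.008))
im=cv2.imread("pics/w1.png")
m=cv2.inRange(cv2.cvtColor(im,cv2.COLOR_BGR2HSV),(8,60,120),(30,255,255))[225:318,:60]
pts=[]
for r in range(0,m.shape[0],6):
    c=np.nonzero(m[r])[0]
    if len(c): pts.append(wunproj(T,c.max()+.5,225+r,.008)[:2])
pts=np.array(pts)
from scipy.optimize import least_squares
s=least_squares(lambda c:np.hypot(*(pts-c).T)-.085,[.54,-.34]);print("arc",s.x,s.cost,len(pts))
E
```

```text
top [ 0.5441 -0.3441  0.008 ]
scene [ 0.5531 -0.3424  0.008 ]
tile top [0.5646 0.3537 0.008 ]
tile w [0.494  0.2832 0.008 ]
tile w [0.4962 0.4326 0.008 ]
tile w [0.6319 0.2882 0.008 ]
arc [ 0.5469 -0.3367] 2.781839377708338e-06 15
```

```bash
cat >> lev.py <<'E'
def tcp(cx,cy,zb,y,l=L):   # canister centre & bottom z
    R=lean(l,y);u=np.array([np.cos(y),np.sin(y),0])
    return np.array([cx,cy,zb+.153])-.011*u+R[:,2]*.008,R
E
python3 - <<'E'
from lev import *
y=np.radians(-30)
p,R=tcp(.53,-.335,.13,y)
print(p,kinematics.solve_ik(p,R),kinematics.solve_ik(*tcp(.549,-.34,.008,y)))
pl=read_ee_pos();pl[2]=p[2]
print(robot.move_l(pl,vel=.12), robot.move_l(p,R,vel=.2),read_force(),read_t())
p=read_ee_pos();r=read_eef_rot();print(p,r)
im,dd=imaging.get_image("wrist");cv2.imwrite("pics/w8.png",im[:,:,::-1]);np.savez("w8.npz",p=p,r=r,d=dd)
E
```

```text
[ 0.524  -0.3316  0.2761] [ 19.8677  18.8414  14.0839 111.4194 -16.4145  19.9127 105.9186] [ 29.7796  30.3498  -0.0092 116.7713   3.7043   1.883   86.1043]
False False [-0.2019 -0.4353 -3.7227] 19.8333
[ 0.5243 -0.3304  0.276 ] [[ 0.4985  0.7432  0.4463]
 [ 0.8669 -0.4276 -0.2562]
 [ 0.0004  0.5146 -0.8574]]
```

View pics/w8.png

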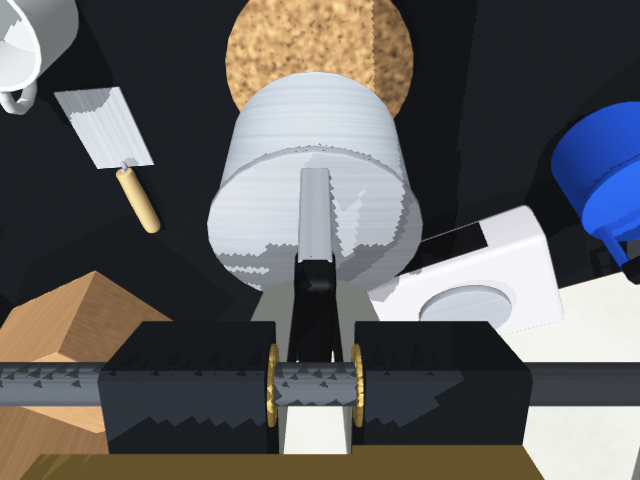

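```bash
python3 - <<'E'
from lev import *
w=np.load("w8.npz");T=wcam(w["p"],w["r"])
im=cv2.imread("pics/w8.png")
m=cv2.inRange(cv2.cvtColor(im,cv2.COLOR_BGR2HSV),(8,60,60),(30,255,255));m[:,:200]=0;m[:,430:]=0
m=cv2.morphologyEx(m,cv2.MORPH_OPEN,np.ones((3,3)))
pts=[]
for r in range(2,108,5):
    c=np.nonzero(m[r])[0]
    if len(c)>5:
        pts+= [wunproj(T,c.min(),r+.5,.008)[:2],wunproj(T,c.max()+1,r+.5,.008)[:2]]
pts=np.array(pts)
from scipy.optimize import least_squares
s=least_squares(lambda c:np.hypot(*(pts-c).T)-.085,[.54,-.34],loss="soft_l1",f_scale=.002);print("mat",s.x,np.round(np.hypot(*(pts-s.x).T)-.085,4))
d=w["d"];ci=imaging.camera_info("wrist")
v,u=np.mgrid[0:480,0:640];P=np.stack([(u-ci["cx"])/ci["fx"]*d,(v-ci["cy"])/ci["fy"]*d,d],-1)@T[:3,:3].T+T[:3,3]
# lid
m=(d>0)&(d<.4)&(v>150)&(v<245)&(u>215)&(u<290);q=P[m];A=np.c_[q[:,:2],np.ones(len(q))];
k=np.ones(len(q),bool)
for _ in range(4):
    c=np.linalg.lstsq(A[k],q[k,2],rcond=None)[0];k=abs(A@c-q[:,2])<.004
print("lid tilt deg",np.degrees(c[:2]),k.sum(),"lid z",q[k,2].mean())
for yy in (-10,-20,-30,-40,-50,-60): print(yy,kinematics.solve_ik(*tcp(s.x[0],s.x[1],.008,np.radians(yy))))
E
```

```text
mat [ 0.5511 -0.3401] [ 0.0004 -0.      0.0004  0.0006  0.0001  0.0003  0.0001 -0.0003 -0.0004
 -0.     -0.0006 -0.0001 -0.0006 -0.      0.0005 -0.0005 -0.0005  0.0002
 -0.0006 -0.0006 -0.0004 -0.0003  0.0001 -0.0006 -0.      0.0002 -0.0008
 -0.0006 -0.0005 -0.0001  0.0001 -0.0004  0.     -0.0004 -0.0007 -0.0001
 -0.0002 -0.0004 -0.0003 -0.0004 -0.0001 -0.0002 -0.0005 -0.0005]
lid tilt deg [9.7449 2.7444] 5931 lid z 0.23178639694299275
-10 [ 48.6275  32.4889 -18.2915 113.7427 -24.7624   7.4419 139.3009]
-20 [ 40.0775  31.0634 -10.2105 115.5746 -20.3649   3.6499 122.7139]
-30 [ 28.6672  30.4719   1.4374 116.5129 -15.9194   2.1019 105.4534]
-40 [ 16.5303  31.2496  14.2212 116.4585 -11.4105   2.7891  88.0159]
-50 [  6.1262  33.2666  25.3218 115.3589  -6.6592   5.5473  70.7227]
-60 [ -1.1627  35.8113  32.9696 113.2524  -1.3244  10.1015  53.6058]
```

```bash
python3 - <<'E'
from lev import *
ci=imaging.camera_info("wrist");v,u=np.mgrid[0:480,0:640]
for f,zl,cx in [("w4",.164,(.680,.0815)),("w7",None,None),("w8",None,None)]:
    w=np.load(f+".npz");T=wcam(w["p"],w["r"]);d=w["d"];y=np.arctan2(w["r"][1,2],w["r"][0,2])
    P=np.stack([(u-ci["cx"])/ci["fx"]*d,(v-ci["cy"])/ci["fy"]*d,d],-1)@T[:3,:3].T+T[:3,3]
    uu=np.array([np.cos(y),np.sin(y)])
    if cx is None:
        g=w["p"]-w["r"][:,2]*.008; cx=g[:2]+.011*uu; zl=g[2]-.153+.104
    D=P[...,:2]-cx; a=D@uu; b=D@np.array([-uu[1],uu[0]])
    m=(d>0)&(np.hypot(a,b)<.045)&(abs(b)>.015)&(abs(P[...,2]-zl)<.015)
    A=np.c_[a[m],b[m],np.ones(m.sum())];c=np.linalg.lstsq(A,P[m][:,2],rcond=None)[0]
    r=P[m][:,2]-A@c
    print(f,m.sum(),"pitch,roll",np.degrees(c[:2]),"z-exp",c[2]-zl,"rms",r.std(), "b range",np.percentile(b[m],[2,98]),"a",np.percentile(a[m],[2,98]))
E
```

```text
w4 4315 pitch,roll [0.8605 0.0585] z-exp -0.0007643898609881183 rms 0.0011941722807716768 b range [-0.0417  0.0415] a [-0.0378  0.0342]
w7 10014 pitch,roll [1.153  0.1275] z-exp -0.000648657719206247 rms 0.0011552827267211577 b range [-0.0416  0.0416] a [-0.0383  0.0296]
w8 9978 pitch,roll [1.0592 0.1096] z-exp -0.0007081159757477695 rms 0.0011580000776150786 b range [-0.0416  0.0416] a [-0.0381  0.0298]
```

```bash
python3 - <<'E'
from lev import *
y=np.radians(-52);M=(.551,-.340)
p,R=tcp(*M,.11,y);robot.move_l(p,R,vel=.12)
p,R=tcp(*M,.022,y);print(robot.move_l(p,vel=.12,max_force=12),read_q(),read_force())
robot.hold(.2)
p,R=tcp(*M,.0,y);hit=robot.move_l(p,vel=.02,max_force=2.5);print(hit,read_force(),read_ee_pos(),tcp(*M,.008,y)[0],read_torque(),read_t())
im,dd=imaging.get_image("wrist");cv2.imwrite("pics/w9.png",im[:,:,::-1]);np.savez("w9.npz",p=read_ee_pos(),r=read_eef_rot(),d=dd)
E
```

```text
False [  3.2496  32.6034  28.8771 114.2647  -8.5913   8.3291  70.5015] [ 0.8559  0.0567 -4.0255]
True [-1.8992  1.5932  4.713 ] [ 0.5466 -0.3345  0.1541] [ 0.5468 -0.3346  0.1541] [ 0.2857  0.2758 -0.0329] 22.35
```

View pics/w9.png

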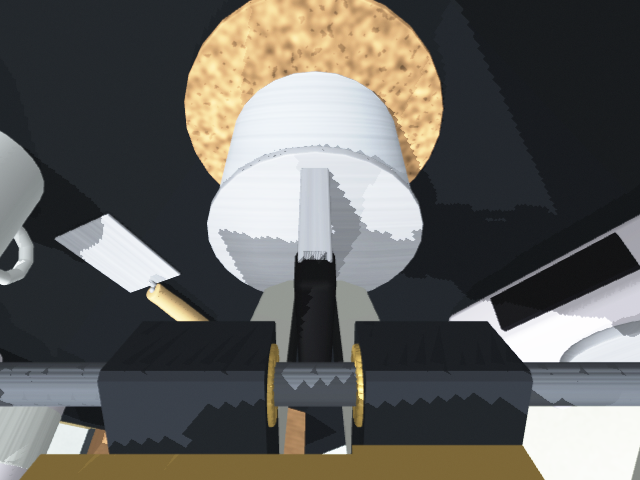

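```bash
python3 - <<'E'
from lev import *
p=read_ee_pos();print(robot.move_l(p+[0,0,.0008],vel=.01),read_force())
move_gripper(.06)
R=read_eef_rot();p=read_ee_pos()
print(robot.move_l(p-R[:,2]*.13,vel=.12,max_force=8),read_force())
robot.hold(.3)
p=read_ee_pos();r=read_eef_rot();im,dd=imaging.get_image("wrist");cv2.imwrite("pics/w10.png",im[:,:,::-1]);np.savez("w10.npz",p=p,r=r,d=dd)
im,dd=imaging.get_image("scene");cv2.imwrite("pics/s10.png",im[:,:,::-1])
print(read_t())
ci=imaging.camera_info("wrist");v,u=np.mgrid[0:480,0:640]
w=np.load("w10.npz");T=wcam(w["p"],w["r"]);d=w["d"]
P=np.stack([(u-ci["cx"])/ci["fx"]*d,(v-ci["cy"])/ci["fy"]*d,d],-1)@T[:3,:3].T+T[:3,3]
m=(d>0)&(abs(P[...,2]-.112)<.006)&(np.hypot(P[...,0]-.551,P[...,1]+.34)<.075);q=P[m]
print(m.sum(),(q.min(0)+q.max(0))/2,q.max(0)-q.min(0))
im=cv2.imread("pics/w10.png")
m=cv2.inRange(cv2.cvtColor(im,cv2.COLOR_BGR2HSV),(8,60,60),(30,255,255))&(np.hypot(P[...,0]-.551,P[...,1]+.34)<.1).astype(np.uint8)*255&((P[...,2]<.02)).astype(np.uint8)*255
n,l,s,c=cv2.connectedComponentsWithStats(m);k=1+s[1:,4].argmax();q=P[l==k]
pts=[]
for r in range(s[k,1]+3,s[k,1]+s[k,3],5):
    x=np.nonzero(l[r]==k)[0]; 
    if len(x)>5: pts+=[wunproj(T,x.min(),r+.5,.008)[:2],wunproj(T,x.max()+1,r+.5,.008)[:2]]
pts=np.array(pts)
from scipy.optimize import least_squares
s=least_squares(lambda c:np.hypot(*(pts-c).T)-.085,[.55,-.34],loss="soft_l1",f_scale=.001);print("mat",s.x)
E
```

```text
False [ 1.8821 -0.8806 -3.1974]
False [0.3571 0.2002 0.3452]
25.525
9093 [ 0.5506 -0.3395  0.112 ] [0.1075 0.108  0.012 ]
mat [ 0.5505 -0.3391]
```

View pics/w10.png

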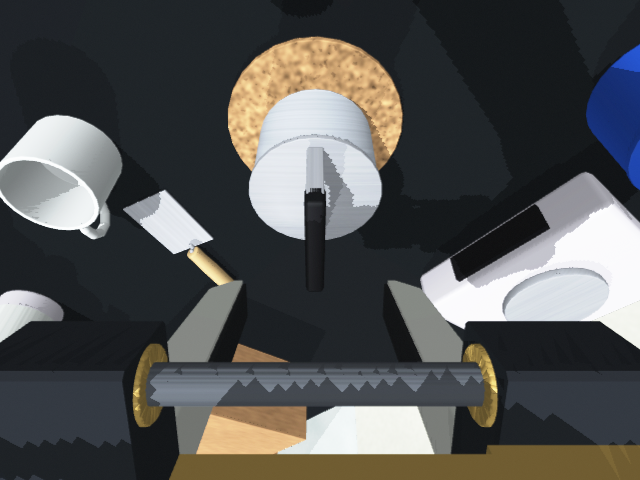

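View pics/s10.png

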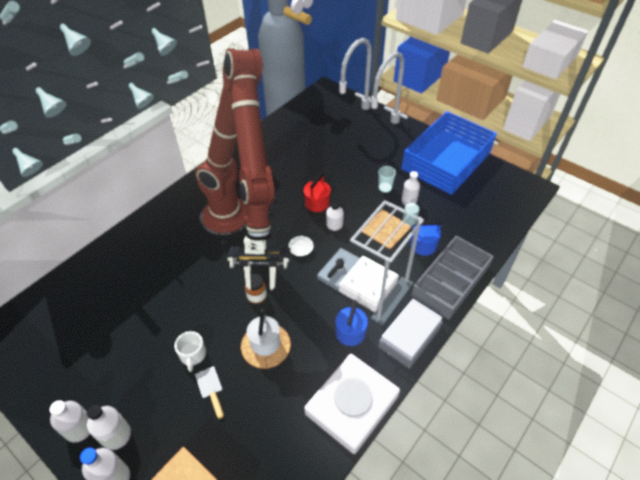

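```bash
python3 - <<'E'
from bench import *
print(read_ee_pos(),read_force(),read_t()); print(finish_job())
E
```

```text
[ 0.50600716 -0.2822658   0.26659574] [ 0.32170837 -1.0166635  -0.34055529] 25.525
the job is handed in; nothing more can be done
None
```

The hotplate lever is at its off stop and the canister stands in the middle of the round mat, released. I handed the job in at about 25.5 s of the 64 s allowed.

**Lever:** I pushed it with closed fingers. It held against two pushes, with limits of 10 N and 16 N, and the picture afterwards shows it parallel to the console's front edge.

**Canister:** I gripped the handle with the gripper leaning 31° and lifted 15 mm to clear the studs. I then drew it out, carried it raised and lowered it until it touched the mat. The force guards did not trip during the lift and draw-out, and the last scene picture shows the shelf and the glass on it unchanged. The lid-plane fit while carrying matched the one before lifting to within about 0.3°, so it stayed upright. I set the guard for setting down at 2.5 N. The force reading just after contact was about 4.7 N, so it pressed on the mat with roughly 10 N including its own weight.

**Last checks:**
- The lid centre measured (0.5506, -0.3395) against the mat centre (0.5505, -0.3391), well under 1 mm apart.
- The gripper is clear of everything, and the bystanders look undisturbed.

**Disagreement:** The fixed cameras differed from the wrist camera by up to about 7 mm, so I used the wrist camera for positioning.

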